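# Free the clamp blade of a folding jig

### The job

Unscrew the wing nut of the folding jig until its thread lets go, without wrenching it, lift it off the stud and stand it gently on the cutting mat, hub down. Then slide the slotted clamp blade straight towards the jig's front until about 4 cm of it sticks out over the jig's front edge, still lying flat on the jig, so that it can be taken hold of later. Leave the other things on the bench where they are.

Things in the scene. Friction and masses are not known exactly. Their poses are not given: they have to be found in the camera images.
- jig: Folding jig, fixed to the bench: dark steel base 150 (x) x 120 (y) x 20 mm high, origin at the centre of its underside. Its front edge is at its own x = -75 mm. A threaded stud stands at its centre. Guide rails 11 mm wide, 9 mm high run along x on both side edges; the channel between them is 96 mm wide, open at front and back.
- stud_top (a point): Top of the fixed steel stud, on its axis, 110 mm above the underside of the jig. The stud is a smooth pin 20 mm across; its coarse, oiled right-handed thread, 33 mm across, pitch 11 mm, is on its lower part, inside the nut. The wing nut is off when its underside is above this point.
- wingnut: Steel wing nut, 120 to 195 g, on the stud. Origin at the centre of its underside, z up. Eight-sided open hub 49 mm across flats, 52 mm high; flats facing own +y and -y are free for gripping. Two wings along own +x and -x, each a bar 10 mm wide reaching 76 mm from the axis, from 28 to 45 mm above the underside. Finger-loose: a push of a few newtons on a wing spins it; it stays where left.
- nut_top (a point): Centre of the nut's upper end, 52 mm above its underside. Turning it anticlockwise seen from above raises it 11 mm a turn. At the start its underside rests on the blade, 25 mm above the jig's underside. After 2.2 to 2.5 turns the thread lets go and it lifts straight off. Turned further it stays free and now and then clicks down 11 mm.
- blade: Clamp blade: bare aluminium plate 130 (x) x 92 (y) x 5 mm, 210 to 420 g, loose, flat on the jig base between the rails, under the nut. Origin at the centre of its underside. A slot 38 mm wide, open at the back (+x) end, holds the stud. It slides to -x; at the start its front end is about 10 mm behind the jig's front edge, parallel to it.
- blade_front (a point): Middle of the blade's front (-x) end, on its upper face. When the blade sticks out 40 mm this point is at x = -115 mm in the jig's frame.
- blade_ears (a point): Midway between the back faces of two upturned ears at the blade's back end, 12 mm above its underside. The ears stand either side of the slot, at the blade's y = 20 to 45 and -20 to -45 mm, 5 mm thick, rising to 17 mm above its underside. They pass the stud, not the nut while it is screwed down. Push their back faces towards -x to slide the blade.
- mat: Green cutting mat with a grid, fixed flat on the bench, 340 (x) x 260 (y) x 3 mm, origin at the centre of its underside. It lies on one side of the robot, the jig on the other, sides vary. Its half nearer the robot (own -x) is clear; a model tank and a sanding block stand on the other half.
- mat_clear (a point): A point on the mat's upper face in its clear half; 78 mm round it is clear.
- tank: Bystander: tan scale model tank, 150 x 90 x 74 mm, its gun reaching 15 mm beyond it to its own -x, origin under its centre, on the far half of the mat.
- sander: Bystander: cork sanding block 85 x 30 x 15 mm on the far half of the mat, origin under its centre.
- paint_jar: Bystander: white-capped paint jar, 48 mm across, 65 mm high, between jig and mat, origin under its centre.
- brush_pot: Bystander: white pot with brushes, 74 mm across, 180 mm high, behind the jig and mat, origin under its centre.
Mind the look-alikes: they are no part of the job. Of the things shaped like the wingnut, the steel one is meant.

How it is judged (in metres and radians):
On the way, in this order (a step that is already met when the one before it is completed fails the run):
1. the wing nut is off the stud: its underside is above the stud's top (z of wingnut in the frame of jig above 0.111 m), for 0.1 s.
2. the wing nut stands on the cutting mat, let go (x of wingnut in the frame of mat between -0.15 and 0.15 m and y of wingnut in the frame of mat between -0.11 and 0.11 m and z of wingnut in the frame of mat below 0.008 m and angle between wingnut's own z axis and vertical below 0.1 rad and contact force between wingnut and the fingers below 0.1 N and linear speed of wingnut below 0.02 m/s), for 0.2 s.
3. the blade sticks out 30 to 55 mm over the jig's front edge, lying flat (x of blade_front in the frame of jig between -0.13 and -0.105 m and angle between blade's own z axis and vertical below 0.06 rad and z of blade in the frame of jig between 0.015 and 0.026 m and linear speed of blade below 0.02 m/s), for 0.2 s.
At the end, for the whole second after the job is handed in: The wing nut stands upright (within 0.1 rad) on the cutting mat, its axis at least 20 mm inside the mat's edges, let go and at rest; the blade lies flat on the jig with 30 to 55 mm sticking out over the jig's front edge, at rest (all of step 2 and all of step 3); the robot touches nothing.
It fails at once if the wing nut is wrenched against the jig's stud (over 60 N) (contact force between wingnut and jig above 60 N).
It fails at once if the wing nut is dropped or slammed on the mat (over 60 N) (contact force between wingnut and mat above 60 N).
It fails at once if the model tank, sanding block, paint jar or brush pot is shifted by more than 30 mm (distance of any of tank, sander, paint_jar, brush_pot from where it was at the start of the episode above 0.03 m).
It also fails if it takes over 72 s, if anything falls off the work surface, if the arm or the gripper's body presses on something with over 40 N, if the wrist force passes 120 N, or if a joint passes its speed limit or range.

### The arm

A 6-joint arm with a two-finger parallel gripper is mounted at the origin on the work surface. World frame = base frame: x ahead of the robot, y to its left, z up, the work surface at z = 0. Lengths are in mm, angles in rad, forces in N, time in s.
With the tool pointing down it reaches from about 425 to 950 mm from the base axis. Payload 3.5 kg.
Tool frame: the origin (TCP) lies at the very end of the fingers, on their centre line; the grasp point (between the pads) lies 19 mm behind it; z points along the fingers, y is the line along which they close (so a half turn about z gives the same grasp; the last joint's range is limited). The gripper opens to 85 mm and grips with 20 to 120 N. Pads are 22 mm wide; open, the fingers measure 114 mm over their backs; the gripper's body (76 mm by 85 mm) begins 54 mm behind the grasp point. The pads swing forward as they close: fully open they stand 13 mm farther back than shut.
Start: joints at [1.195, 0.286, 1.577, -0, 1.279, -0.15], TCP at [151.087, 657.859, 231.325] pointing down, gripper open.
Joint ranges: [-2.77, 2.77], [-0.9, 2.22], [0.21, 2.48], [-1.53, 4.67], [0.24, 2.81], [-2.84, 2.84]. Speed limits (rad/s): [2.79, 2.79, 3.14, 3.14, 3.14, 3.14].

### API

Orientations are given as a unit quaternion [x, y, z, w].
In Python, from plant import * gives the robot as it stands.
- The arm moves only by the tool send_rows, never from a script. Its argument "deltas" is a list that holds one entry, the list of rows, each a list of 6 numbers: the shift along the tool's x, y, z normalised to -1 to 1, where 1 is 400 mm, then the turn, a rotation vector about the tool's x, y, z normalised to -1 to 1, where 1 is 2 pi rad. A call has 1 to 10 rows; each row is the pose to reach, as a shift and turn from the pose commanded when the call began, along the tool's axes at that moment, turning the shorter way round; what a row does not reach only later rows make up. A row lasts 1/10 s, in which the tool goes at most 50 mm and 8.59 degrees, less where a joint would pass 70% of its speed; a pose out of reach is approached as far as the arm can. A call with a number of a shift or a turn outside -1 to 1 is refused whole. A call with a gripper value outside its range is refused whole. "gripper" is the opening, from 0 (shut) to 1 (fully open), set as the call begins (left out, the last holds). The fingers move at their own pace and stop on an object; "newtons" is the grip in N (left out, the last holds). Time passes only in rows, so rows that repeat a pose let the fingers close. It gives the time, the measured TCP pose, the force, the opening and the grip force at its end, in the units of the state.
- sense(): the state, without advancing time (a new reading comes with each control period).
- read_camera(name): name is "scene" or "side" or "wrist"; returns the picture (400x640x3 uint8, red, green, blue); there is no depth.
- camera_info(name): a dict with "K" (3x3 intrinsics, pixels), "view" (4x4, takes a point from world to camera coordinates). Camera axes: x right, y down, z forward; pixel columns grow to the right and rows downward; lengths in mm; the calibration is good to about 2 mm. A picture is of the moment at which its call begins: read the wrist's pose just before it. camera_info takes no time and is no camera call; for the wrist camera it gives the pose at the moment of the call.
- sign_off(): hands the job in; it is judged then, once.
The state is a dict: "t": time; "qpos": joint angles; "joint_vel": joint speeds; "joint_efforts": joint torques, N m; "eef_pos": TCP position; "orientation": TCP orientation; "force": force on the tool from outside, world axes, zero at the start; "torque": the same for the moment, N m; "opening": finger opening in mm; "grasp_force": force on a finger pad.
Only numpy, scipy, OpenCV 4.12 (cv2) and the standard library are available. Lean on these libraries where they do the work, as an engineer would, in place of code of your own. Each camera call takes 0.05 s, during which the arm holds its last target. There are 200 camera calls.

## Working session

There is one attempt and no reset: what is moved stays moved. The work goes in short steps, Python scripts to look and compute and a tool call to move; the robot and the scene stay as the last step left them, time stands still between calls to the robot, and variables do not carry over. Pictures are saved under pics/ and viewed, at most 10 in all, crops included, and the job is handed in when it is done.

Besides the shell and the picture viewer there is one more tool, called after ">>>" by a JSON object that holds its "name" and its "arguments". send_rows: Moves the arm, as the interface text tells. Its arguments: {"type":"object","properties":{"deltas":{"type":"array"},"gripper":{"type":"number"},"newtons":{"type":"number"}},"required":["deltas"]}

```bash
mkdir -p pics; ls
python3 - <<'E'
from plant import *
import cv2
s=sense();print(s['t'],s['eef_pos'],s['orientation'],s['opening'])
for n in("scene","side"):
    cv2.imwrite(f"pics/{n}0.png",read_camera(n)[:,:,::-1])
E
```

```text
pics
0.0 [150.8479888  657.26269989 229.95365348] [ 1.12660745e-01  9.93632819e-01 -1.12901979e-03 -3.20668171e-04] 85.10914563170601
```

View pics/scene0.png

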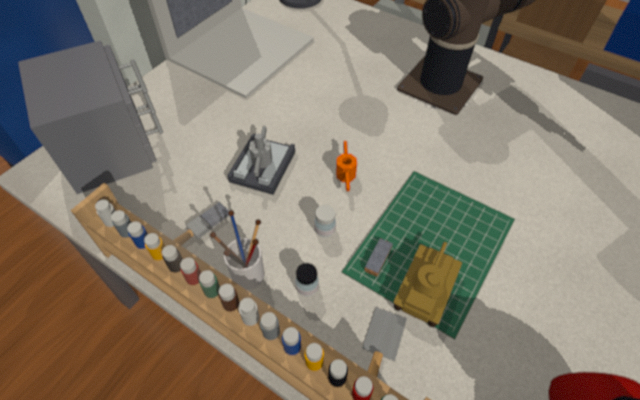

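View pics/side0.png

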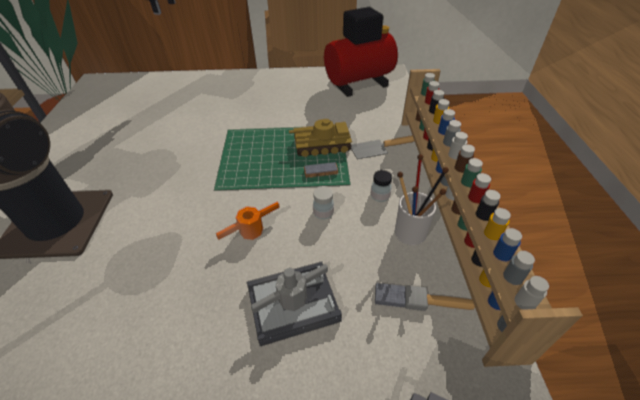

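The scene view shows the jig around (260,165), mat around (435,250), with the mat on the robot's left (+y). The orange nut at (345,165) is a look-alike. The side view has the jig at (293,300) and the mat at (285,158). I'll zoom in on the jig in both.

Run:
```python
import cv2,numpy as np
a=cv2.imread("pics/scene0.png")[115:205,215:310];b=cv2.imread("pics/side0.png")[250:350,235:350]
r=lambda i,w:cv2.resize(i,(w,w*i.shape[0]//i.shape[1]),interpolation=cv2.INTER_CUBIC)
a=r(a,400);b=r(b,400);h=max(a.shape[0],b.shape[0])
c=np.zeros((h,800,3),np.uint8);c[:a.shape[0],:400]=a;c[:b.shape[0],400:]=b
cv2.imwrite("pics/crop0.png",c);print(a.shape,b.shape)
```

```text
(378, 400, 3) (347, 400, 3)
```

View pics/crop0.png

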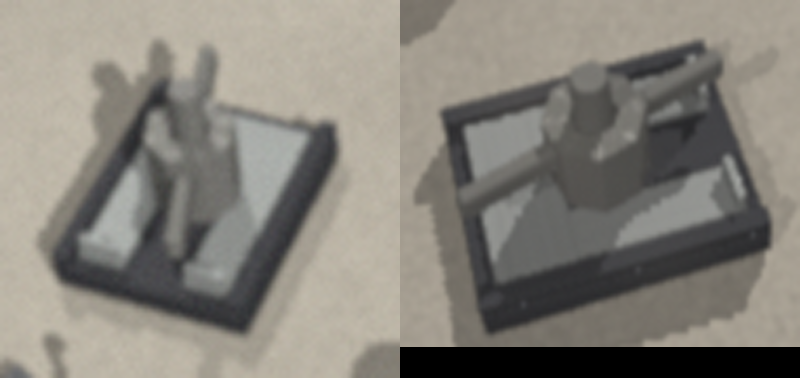

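The crop shows the jig with its front towards the robot and the ears at the back. The steel nut's wings run roughly front-back, and the stud top is at scene ≈(259,136), side ≈(290,272). Next I'll fit the poses.

```bash
cat > h.py <<'E'
from plant import *
import numpy as np
from scipy.optimize import least_squares
from scipy.spatial.transform import Rotation as R
def proj(n,P,ci=None):
    c=ci or camera_info(n);P=np.atleast_2d(P)
    V=np.array(c["view"]);q=P@V[:3,:3].T+V[:3,3];q=q@np.array(c["K"]).T
    return q[:,:2]/q[:,2:]
def loc(x,P):
    c,s=np.cos(x[2]),np.sin(x[2]);P=np.atleast_2d(np.array(P,float))
    return P@np.array([[c,s,0],[-s,c,0],[0,0,1]])+[x[0],x[1],0]
def fit(obs,x0,free=3):
    f=lambda x:np.concatenate([(proj(n,loc(x,[p]))[0]-uv) for n,p,uv in obs])
    r=least_squares(f,x0,loss='soft_l1');print(r.x.round(3),f(r.x).round(1));return r.x
def toolmove(T,yawpos=None):
    """target world tcp -> tool-frame shift (normalised)"""
    s=sense();r=R.from_quat(s["orientation"]);return (r.inv().apply(np.array(T)-s["eef_pos"])/400).round(4)
E
python3 - <<'E'
from h import *
A=lambda u,v:np.array([215+u/4.21,115+v/4.21]);B=lambda u,v:np.array([235+(u-400)/3.478,250+v/3.478])
j=fit([("scene",(75,-60,29),A(60,265)),("scene",(75,60,29),A(245,318)),("scene",(-75,60,29),A(335,128)),("scene",(-75,-60,29),A(155,85)),
("side",(-75,60,29),B(443,112)),("side",(75,60,29),B(703,42)),("side",(75,-60,29),B(768,213)),("side",(-75,-60,29),B(485,297)),("scene",(0,0,110),A(185,85)),("side",(0,0,110),B(590,75))],[600,-200,0])
n=fit([("scene",(-76,0,63),A(207,50)),("scene",(76,0,63),A(178,250)),("side",(-76,0,63),B(463,200)),("side",(76,0,63),B(712,65)),],[j[0],j[1],0])
m=fit([("scene",p,np.array(q)) for p,q in zip([(-170,-130,3),(-170,130,3),(170,130,3),(170,-130,3)],[(416,173),(514,219),(455,335),(344,271)])]+[("side",(-170,-130,3),np.array([216,188])),("side",(-170,130,3),np.array([228,129])),("side",(170,-130,3),np.array([349,186]))],[600,200,0])
print([np.array(camera_info(c)["view"]).round(2).tolist() for c in("wrist",)],camera_info("wrist")["K"])
s=sense();print(s["qpos"],s["eef_pos"])
# bystanders
def ray(nm,uv,z): return least_squares(lambda x:proj(nm,[[x[0],x[1],z]])[0]-uv,[600,0]).x.round()
print("jar",ray("scene",(325,213),65),"brush",ray("scene",(245,255),90),ray("side",(416,202),90),"orange",ray("scene",(347,165),40),"tank",ray("scene",(428,285),60),"gun",ray("scene",(446,248),50),"sander",ray("scene",(378,256),15))
E
```

```text
[ 5.46231e+02 -2.24946e+02  2.73000e-01] [-3.  -1.9 -0.3 -1.8  0.7 -0.9 -0.3 -1.7 -0.5 -4.  -0.1 -4.4  2.3 -0.3
 -0.4  1.5 -0.6  1.3  0.3 -2.7]
[ 543.752 -226.469    0.567] [-0.4  0.2 -0.3 -0.6 -1.4  0.2  1.  -4.7]
[5.10167e+02 2.24235e+02 1.00000e-03] [-1.3 -3.   2.  -0.2 -0.1  3.9 -2.6 -0.1 -3.1  0.1 -0.4 -1.   0.5 -2.9]
[[[0.22, 0.97, -0.0, -674.49], [0.93, -0.21, 0.29, -37.0], [0.29, -0.07, -0.96, 379.42], [0.0, 0.0, 0.0, 1.0]]] [[350.56681847   0.         317.66941574]
 [  0.         350.56681847 192.97168311]
 [  0.           0.           1.        ]]
[ 1.19496197e+00  2.87114473e-01  1.57807439e+00  2.79196976e-05
  1.27859195e+00 -1.50020737e-01] [150.88415292 657.29510016 230.03685353]
jar [612.   6.] brush [798. -58.] [798. -62.] orange [450. -38.] tank [638. 264.] gun [535. 257.] sander [612. 143.]
```

Run:
```python
from h import *
print(toolmove([480,200,230]),toolmove([545,-225,210]))
```

```text
[-1.0579 -0.93    0.0017] [-1.4542 -1.929   0.0537]
```

>>> {"name": "send_rows", "arguments": {"deltas": [[[-0.088,-0.088,0,0,0,0.022],[-0.176,-0.176,0,0,0,0.044],[-0.264,-0.264,0,0,0,0.066],[-0.352,-0.352,0,0,0,0.088],[-0.44,-0.44,0,0,0,0.11],[-0.528,-0.528,0,0,0,0.132],[-0.616,-0.616,0,0,0,0.154],[-0.704,-0.704,0,0,0,0.176],[-0.792,-0.792,0,0,0,0.198],[-0.88,-0.88,0,0,0,0.22]]], "gripper": 1, "newtons": 20}}

```text
t: 1.1
eef_pos: [415.7, 234.1, 231.1]
orientation: [0.722, 0.692, 0.0, -0.0]
force: [0.6, 0.5, -0.7]
opening: 85.6
grasp_force: 0.0
```

```bash
cat >> h.py <<'E'
def goto(T,yawy=None):
    """tool-frame shift (normalised) and z-turn (of 1 = 2pi) to world T with tool-y yaw"""
    s=sense();r=R.from_quat(s["orientation"]);M=r.as_matrix();y=np.arctan2(M[1,1],M[0,1])
    d=None if yawy is None else -((yawy-y+np.pi)%(2*np.pi)-np.pi)/(2*np.pi)
    print("at",s["eef_pos"].round(1),"yawy",round(y,3),"tilt",M[:2,2].round(4),"q1,q6",np.array(s["qpos"])[[0,5]].round(3),"| shift",toolmove(T),"turn",d)
E
python3 -c "
from h import *
goto([545,-225,210],-1.004)"
```

```text
at [415.7 234.1 231.1] yawy -0.043 tilt [-0.      0.0001] q1,q6 [0.3   0.343] | shift [-1.1328  0.3721  0.0526] turn 0.15297477256557285
```

>>> {"name": "send_rows", "arguments": {"deltas": [[[-0.11,0.036,0.005,0,0,0.017],[-0.22,0.072,0.01,0,0,0.034],[-0.33,0.108,0.015,0,0,0.051],[-0.44,0.144,0.02,0,0,0.068],[-0.55,0.18,0.025,0,0,0.085],[-0.66,0.216,0.03,0,0,0.102],[-0.77,0.252,0.035,0,0,0.119],[-0.88,0.288,0.04,0,0,0.136],[-0.99,0.324,0.045,0,0,0.153],[-1.0,0.34,0.05,0,0,0.153]]]}}

```text
t: 2.1
eef_pos: [536.6, -173.3, 210.8]
orientation: [0.96, 0.279, -0.0, 0.001]
force: [-0.2, 0.3, -0.7]
opening: 85.3
grasp_force: 0.0
```

```bash
python3 -c "
from h import *
import cv2
goto([545,-225,210],-1.004)
c=camera_info('wrist');np.savez('w1.npz',K=c['K'],view=c['view'])
cv2.imwrite('pics/w1.png',read_camera('wrist')[:,:,::-1])"
```

```text
at [ 536.6 -173.3  210.8] yawy -1.005 tilt [-0.0002 -0.0012] q1,q6 [-0.492  0.514] | shift [-0.0517  0.1204  0.0022] turn -0.00015808682780718393
```

View pics/w1.png

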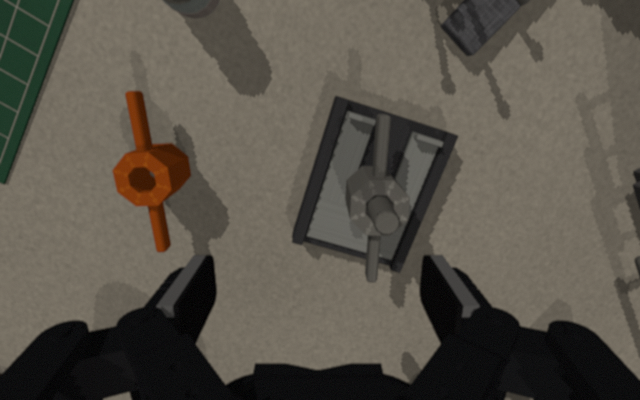

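The wrist view has the stud top at (386,219), wing tips at (382,117) and (372,279), and jig corners at (340,98), (456,135), (399,270) and (295,242).

```bash
python3 - <<'E'
from h import *
import h
w=np.load('w1.npz');ci={"K":w["K"],"view":w["view"]};_p=h.proj
h.proj=lambda n,P,c=None:_p(n,P,ci)
O=lambda p,u,v:("w",p,np.array([u,v]))
j=fit([O((75,60,29),340,98),O((75,-60,29),456,135),O((-75,-60,29),399,270),O((-75,60,29),295,242),O((0,0,110),386,219)],[546,-225,.27])
n=fit([O((76,0,68),382,117),O((-76,0,68),372,279),O((0,0,110),386,219)],[546,-225,.56])
for x in (j,n): print(_p("w",loc(x,[(0,0,110)]),ci).round(1))
E
python3 -c "
from h import *
goto([548,-224,100],-1.004)"
```

```text
[ 5.43564e+02 -2.27618e+02  2.65000e-01] [-4.4 -3.7  3.6 -0.3  1.2  2.9 -5.7 -0.4  0.2  3.2]
[ 545.068 -226.209    0.561] [ 0.1 -6.3  0.1  0.8 -0.1  0.6]
[[386.2 222.2]]
[[385.9 219.6]]
at [ 536.8 -171.5  210.3] yawy -1.002 tilt [-0.0007  0.0003] q1,q6 [-0.489  0.513] | shift [-0.047   0.1258  0.2756] turn 0.0002901368008416843
```

```bash
python3 -c "
from h import *
goto([545,-226.5,43],-1.010)"
```

```text
at [ 536.8 -171.5  210.3] yawy -1.002 tilt [-0.0007  0.0003] q1,q6 [-0.489  0.513] | shift [-0.0566  0.1271  0.4181] turn 0.0012450664593930925
```

>>> {"name": "send_rows", "arguments": {"deltas": [[[-0.028,0.064,0.02,0,0,0.001],[-0.0566,0.127,0.06,0,0,0.001],[-0.0566,0.127,0.16,0,0,0.001],[-0.0566,0.127,0.26,0,0,0.001],[-0.0566,0.127,0.34,0,0,0.001],[-0.0566,0.127,0.39,0,0,0.001],[-0.0566,0.127,0.418,0,0,0.001],[-0.0566,0.127,0.418,0,0,0.001],[-0.0566,0.127,0.418,0,0,0.001]]]}}

```text
t: 3.05
eef_pos: [545.5, -223.5, 45.2]
orientation: [0.96, 0.28, 0.0, 0.0]
force: [-0.6, -1.2, 0.2]
opening: 85.7
grasp_force: 0.0
```

```bash
python3 -c "
from h import *
goto([545,-226.5,43],-1.010);s=sense();print(s['force'],s['torque'])"
```

```text
at [ 545.5 -223.5   45.2] yawy -1.004 tilt [ 0.0012 -0.0007] q1,q6 [-0.561  0.443] | shift [-0.005   0.0056  0.0054] turn 0.0009711522009458299
[-0.55944345 -1.1552967   0.15767252] [0.0001617  0.02736606 0.04426407]
```

>>> {"name": "send_rows", "arguments": {"deltas": [[[-0.004,0.005,0.004,0,0,0.001],[-0.004,0.005,0.004,0,0,0.001]]]}}

```text
t: 3.25
eef_pos: [545.4, -227.0, 44.0]
orientation: [0.961, 0.276, 0.001, 0.001]
force: [0.1, -0.5, -0.8]
opening: 85.6
grasp_force: 0.0
```

```bash
python3 -c "
from h import *
goto([545,-226.5,43],-1.010)"
```

```text
at [ 545.4 -227.    44. ] yawy -1.011 tilt [ 0.0023 -0.0015] q1,q6 [-0.566  0.445] | shift [-0.0001 -0.0017  0.0025] turn -0.00021914919382932374
```

>>> {"name": "send_rows", "arguments": {"deltas": [[[0,0,0,0,0,0],[0,0,0,0,0,0],[0,0,0,0,0,0],[0,0,0,0,0,0],[0,0,0,0,0,0],[0,0,0,0,0,0],[0,0,0,0,0,0],[0,0,0,0,0,0]]], "gripper": 0.4, "newtons": 20}}

```text
t: 4.05
eef_pos: [545.3, -227.0, 43.2]
orientation: [0.961, 0.276, 0.001, 0.001]
force: [2.1, -3.3, 3.6]
opening: 48.7
grasp_force: 23.4
```

>>> {"name": "send_rows", "arguments": {"deltas": [[[0,0,-0.0006,0,0,-0.0238],[0,0,-0.0013,0,0,-0.0476],[0,0,-0.002,0,0,-0.0714],[0,0,-0.0026,0,0,-0.0952],[0,0,-0.0033,0,0,-0.119],[0,0,-0.0039,0,0,-0.1428],[0,0,-0.0046,0,0,-0.1666],[0,0,-0.0052,0,0,-0.1904],[0,0,-0.0059,0,0,-0.2142],[0,0,-0.0066,0,0,-0.238]]]}}

```text
t: 5.05
eef_pos: [543.4, -225.9, 44.3]
orientation: [0.514, 0.858, -0.0, -0.001]
force: [0.4, -2.4, 0.5]
opening: 48.3
grasp_force: 23.3
```

```bash
python3 -c "
from h import *
goto([545,-226.5,43],-1.010);s=sense();print(s['force'],s['torque'])"
```

```text
at [ 543.4 -225.9   44.3] yawy 0.49 tilt [-0.0028  0.0011] q1,q6 [-0.566 -1.056] | shift [-0.0033  0.0029  0.0032] turn 0.23880737211574007
[ 0.41681731 -2.38293254  0.51819065] [-0.38494672 -0.00519474 -0.0334947 ]
```

>>> {"name": "send_rows", "arguments": {"deltas": [[[0,0,-0.0006,0,0,-0.0238],[0,0,-0.0013,0,0,-0.0476],[0,0,-0.002,0,0,-0.0714],[0,0,-0.0026,0,0,-0.0952],[0,0,-0.0033,0,0,-0.119],[0,0,-0.0039,0,0,-0.1428],[0,0,-0.0046,0,0,-0.1666],[0,0,-0.0052,0,0,-0.1904],[0,0,-0.0059,0,0,-0.2142],[0,0,-0.0066,0,0,-0.238]]]}}

```text
t: 6.05
eef_pos: [542.4, -228.4, 47.0]
orientation: [-0.207, 0.978, -0.001, -0.003]
force: [-4.4, -10.4, -0.4]
opening: 49.0
grasp_force: 23.2
```

>>> {"name": "send_rows", "arguments": {"deltas": [[[0,0,-0.0006,0,0,-0.024],[0,0,-0.0007,0,0,-0.026]]]}}

```text
t: 6.25
eef_pos: [542.5, -228.6, 47.3]
orientation: [-0.284, 0.959, -0.001, -0.003]
force: [-3.6, -10.2, 0.5]
opening: 48.5
grasp_force: 23.2
```

>>> {"name": "send_rows", "arguments": {"deltas": [[[0,0,0,0,0,0],[0,0,0,0,0,0],[0,0,0,0,0,0]]], "gripper": 1}}

```text
t: 6.55
eef_pos: [543.8, -225.2, 47.3]
orientation: [-0.282, 0.959, 0.001, -0.001]
force: [-0.3, 0.5, -0.4]
opening: 85.4
grasp_force: 0.0
```

>>> {"name": "send_rows", "arguments": {"deltas": [[[0,0,-0.08,0,0,0],[0,0,-0.08,0,0,0.0238],[0,0,-0.08,0,0,0.0476],[0,0,-0.08,0,0,0.0714],[0,0,-0.08,0,0,0.0952],[0,0,-0.08,0,0,0.119],[0,0,-0.08,0,0,0.1428],[0,0,-0.08,0,0,0.1666],[0,0,-0.08,0,0,0.1904],[0,0,-0.08,0,0,0.2142]]]}}

```text
t: 7.55
eef_pos: [544.3, -225.4, 79.7]
orientation: [0.38, 0.925, 0.0, -0.001]
force: [0.5, -0.2, -0.2]
opening: 85.6
grasp_force: 0.0
```

>>> {"name": "send_rows", "arguments": {"deltas": [[[0,0,0,0,0,0.0238],[0,0,0,0,0,0.0476],[0,0,0,0,0,0.0714],[0,0,0,0,0,0.0952],[0,0,0,0,0,0.119],[0,0,0,0,0,0.1428],[0,0,0,0,0,0.1666],[0,0,0,0,0,0.1904],[0,0,0,0,0,0.2142],[0,0,0,0,0,0.238]]]}}

```text
t: 8.55
eef_pos: [544.3, -225.4, 79.7]
orientation: [0.908, 0.42, -0.0, -0.001]
force: [-0.9, -0.1, 0.0]
opening: 85.7
grasp_force: 0.0
```

```bash
python3 -c "
from h import *
s=sense();a=R.from_quat([-.282,.959,0,0]).as_matrix();y=np.arctan2(a[1,1],a[0,1])-np.pi;print(y)
goto([545,-227.5,48.5],y);print(s['t'],s['force'],s['torque'])"
```

```text
-0.9988063547811303
at [ 544.3 -225.4   79.7] yawy -0.704 tilt [-0.0011  0.0012] q1,q6 [-0.565  0.139] | shift [-0.0027  0.0049  0.078 ] turn 0.04691435890615113
8.55 [-0.91449727 -0.10699899  0.00539215] [-0.03598546 -0.04044916  0.01054803]
```

>>> {"name": "send_rows", "arguments": {"deltas": [[[-0.0027,0.005,0,0,0,0.0235],[-0.0027,0.005,0.01,0,0,0.047],[-0.0027,0.005,0.055,0,0,0.047],[-0.0027,0.005,0.078,0,0,0.047],[-0.0027,0.005,0.078,0,0,0.047]]]}}

```text
t: 9.05
eef_pos: [543.9, -227.1, 46.7]
orientation: [0.959, 0.285, -0.002, -0.002]
force: [-0.2, -0.1, 0.3]
opening: 85.4
grasp_force: 0.0
```

>>> {"name": "send_rows", "arguments": {"deltas": [[[0,0,0,0,0,0],[0,0,0,0,0,0],[0,0,0,0,0,0],[0,0,0,0,0,0],[0,0,0,0,0,0]]], "gripper": 0.4}}

```text
t: 9.55
eef_pos: [546.1, -228.8, 49.8]
orientation: [0.959, 0.285, 0.001, 0.001]
force: [1.8, 1.0, 1.6]
opening: 48.9
grasp_force: 25.3
```

>>> {"name": "send_rows", "arguments": {"deltas": [[[0,0,-0.0006,0,0,-0.0238],[0,0,-0.0013,0,0,-0.0476],[0,0,-0.002,0,0,-0.0714],[0,0,-0.0026,0,0,-0.0952],[0,0,-0.0033,0,0,-0.119],[0,0,-0.0039,0,0,-0.1428],[0,0,-0.0046,0,0,-0.1666],[0,0,-0.0052,0,0,-0.1904],[0,0,-0.0059,0,0,-0.2142],[0,0,-0.0066,0,0,-0.238]]]}}

```text
t: 10.55
eef_pos: [545.4, -228.6, 52.3]
orientation: [0.507, 0.862, -0.0, 0.0]
force: [-0.9, 1.3, 3.0]
opening: 48.8
grasp_force: 25.2
```

>>> {"name": "send_rows", "arguments": {"deltas": [[[0,0,-0.0006,0,0,-0.0238],[0,0,-0.0013,0,0,-0.0476],[0,0,-0.002,0,0,-0.0714],[0,0,-0.0026,0,0,-0.0952],[0,0,-0.0033,0,0,-0.119],[0,0,-0.0039,0,0,-0.1428],[0,0,-0.0046,0,0,-0.1666],[0,0,-0.0052,0,0,-0.1904],[0,0,-0.0059,0,0,-0.2142],[0,0,-0.0066,0,0,-0.238]]]}}

```text
t: 11.55
eef_pos: [544.3, -228.8, 54.9]
orientation: [-0.215, 0.977, 0.0, -0.002]
force: [-3.4, 0.0, 5.4]
opening: 48.9
grasp_force: 25.5
```

>>> {"name": "send_rows", "arguments": {"deltas": [[[0,0,-0.0006,0,0,-0.0238],[0,0,-0.0008,0,0,-0.032],[0,0,-0.0008,0,0,-0.032]]]}}

```text
t: 11.85
eef_pos: [544.4, -229.0, 55.2]
orientation: [-0.309, 0.951, 0.0, -0.001]
force: [-5.4, -1.2, 5.3]
opening: 48.9
grasp_force: 25.7
```

```bash
python3 -c "
from h import *
goto([545,-227.5,48.5],-1);s=sense();print(s['force'],s['torque'])"
```

```text
at [ 544.4 -229.    55.2] yawy 2.2 tilt [-0.0028 -0.0006] q1,q6 [-0.569 -2.767] | shift [-0.0035  0.0021  0.0167] turn -0.49075017008244864
[-5.441782   -1.23174924  5.25488858] [-0.21923119  0.76583349  0.06549701]
```

>>> {"name": "send_rows", "arguments": {"deltas": [[[0,0,0,0,0,0],[0,0,0,0,0,0],[0,0,-0.08,0,0,0],[0,0,-0.08,0,0,0.0238],[0,0,-0.08,0,0,0.0476],[0,0,-0.08,0,0,0.0714],[0,0,-0.08,0,0,0.0952],[0,0,-0.08,0,0,0.119],[0,0,-0.08,0,0,0.1428],[0,0,-0.08,0,0,0.1666]]], "gripper": 1}}

```text
t: 12.85
eef_pos: [545.4, -228.2, 86.1]
orientation: [0.211, 0.977, 0.0, -0.0]
force: [0.1, 0.1, 0.4]
opening: 85.2
grasp_force: 0.0
```

>>> {"name": "send_rows", "arguments": {"deltas": [[[0,0,0,0,0,0.0238],[0,0,0,0,0,0.0476],[0,0,0,0,0,0.0714],[0,0,0,0,0,0.0952],[0,0,0,0,0,0.119],[0,0,0,0,0,0.1428],[0,0,0,0,0,0.1666],[0,0,0,0,0,0.1904],[0,0,0,0,0,0.2142],[0,0,0,0,0,0.238]]]}}

```text
t: 13.85
eef_pos: [545.4, -228.2, 86.1]
orientation: [0.819, 0.573, 0.0, -0.0]
force: [-0.3, -0.4, 0.0]
opening: 85.2
grasp_force: 0.0
```

```bash
python3 -c "
from h import *
goto([545,-228,54.5],2.2-np.pi);s=sense();print(s['t'],s['force'])"
```

```text
at [ 545.4 -228.2   86.1] yawy -0.35 tilt [-0.      0.0004] q1,q6 [-0.568 -0.218] | shift [-0.     -0.0011  0.0791] turn 0.09413325793882109
13.85 [-0.33962592 -0.44247521  0.00905474]
```

>>> {"name": "send_rows", "arguments": {"deltas": [[[0,0,0,0,0,0.0235],[0,0,0,0,0,0.047],[0,0,0,0,0,0.0705],[0,0,0.01,0,0,0.094],[0,0,0.055,0,0,0.094],[0,0,0.079,0,0,0.094],[0,0,0.079,0,0,0.094]]]}}

```text
t: 14.55
eef_pos: [544.0, -227.4, 52.7]
orientation: [0.95, 0.313, -0.001, -0.002]
force: [0.5, 0.2, 0.4]
opening: 85.4
grasp_force: 0.0
```

>>> {"name": "send_rows", "arguments": {"deltas": [[[0,0,0,0,0,0],[0,0,0,0,0,0],[0,0,0,0,0,0],[0,0,0,0,0,0],[0,0,0,0,0,0]]], "gripper": 0.4}}

```text
t: 15.05
eef_pos: [546.0, -228.9, 55.7]
orientation: [0.95, 0.313, 0.001, 0.001]
force: [0.5, -0.4, 1.7]
opening: 48.9
grasp_force: 26.6
```

>>> {"name": "send_rows", "arguments": {"deltas": [[[0,0,-0.0006,0,0,-0.0238],[0,0,-0.0013,0,0,-0.0476],[0,0,-0.002,0,0,-0.0714],[0,0,-0.0026,0,0,-0.0952],[0,0,-0.0033,0,0,-0.119],[0,0,-0.0039,0,0,-0.1428],[0,0,-0.0046,0,0,-0.1666],[0,0,-0.0052,0,0,-0.1904],[0,0,-0.0059,0,0,-0.2142],[0,0,-0.0066,0,0,-0.238]]]}}

```text
t: 16.05
eef_pos: [545.4, -228.3, 58.3]
orientation: [0.481, 0.877, 0.0, -0.0]
force: [-2.3, 1.5, 4.4]
opening: 48.8
grasp_force: 27.0
```

>>> {"name": "send_rows", "arguments": {"deltas": [[[0,0,-0.0006,0,0,-0.0238],[0,0,-0.0013,0,0,-0.0476],[0,0,-0.002,0,0,-0.0714],[0,0,-0.0026,0,0,-0.0952],[0,0,-0.0033,0,0,-0.119],[0,0,-0.0039,0,0,-0.1428],[0,0,-0.0046,0,0,-0.1666],[0,0,-0.0052,0,0,-0.1904],[0,0,-0.0059,0,0,-0.2142],[0,0,-0.0066,0,0,-0.238]]]}}

```text
t: 17.05
eef_pos: [545.4, -228.7, 61.0]
orientation: [-0.243, 0.97, -0.0, -0.0]
force: [-1.5, 0.5, 2.9]
opening: 48.9
grasp_force: 26.9
```

```bash
python3 -c "
from h import *
goto([545,-228,54.5],2.2);s=sense();print(s['t'],s['force'],s['torque'])"
```

```text
at [ 545.4 -228.7   61. ] yawy 2.062 tilt [-0.0002 -0.0004] q1,q6 [-0.568 -2.63 ] | shift [0.0001 0.0019 0.0162] turn -0.021894971898547142
17.05 [-1.54095006  0.47257669  2.92831018] [-0.01694636  0.24529898 -0.02842445]
```

>>> {"name": "send_rows", "arguments": {"deltas": [[[0,0,-0.0006,0,0,-0.022],[0,0,-0.0007,0,0,-0.025],[0,0,-0.0007,0,0,-0.025]]]}}

```text
t: 17.35
eef_pos: [545.7, -229.0, 61.3]
orientation: [-0.315, 0.949, -0.001, 0.0]
force: [-2.0, -0.8, 5.2]
opening: 48.7
grasp_force: 26.9
```

>>> {"name": "send_rows", "arguments": {"deltas": [[[0,0,0,0,0,0],[0,0,0,0,0,0],[0,0,-0.08,0,0,0],[0,0,-0.08,0,0,0.0238],[0,0,-0.08,0,0,0.0476],[0,0,-0.08,0,0,0.0714],[0,0,-0.08,0,0,0.0952],[0,0,-0.08,0,0,0.119],[0,0,-0.08,0,0,0.1428],[0,0,-0.08,0,0,0.1666]]], "gripper": 1}}

```text
t: 18.35
eef_pos: [545.0, -228.0, 91.7]
orientation: [0.204, 0.979, 0.0, -0.001]
force: [-0.7, 0.5, -0.3]
opening: 85.2
grasp_force: 0.0
```

>>> {"name": "send_rows", "arguments": {"deltas": [[[0,0,0,0,0,0.0238],[0,0,0,0,0,0.0476],[0,0,0,0,0,0.0714],[0,0,0,0,0,0.0952],[0,0,0,0,0,0.119],[0,0,0,0,0,0.1428],[0,0,0,0,0,0.1666],[0,0,0,0,0,0.1904],[0,0,0,0,0,0.2142],[0,0,0,0,0,0.238]]]}}

```text
t: 19.35
eef_pos: [545.0, -228.0, 91.7]
orientation: [0.815, 0.579, -0.0, -0.001]
force: [-0.1, -0.5, -0.3]
opening: 85.2
grasp_force: 0.0
```

```bash
python3 -c "
from h import *
goto([545.3,-228.3,61],2.22-np.pi);s=sense();print(s['t'],s['force'],s['torque'])"
```

```text
at [ 545.  -228.    91.7] yawy -0.336 tilt [-0.0009  0.001 ] q1,q6 [-0.568 -0.232] | shift [-0.0005  0.001   0.0766] turn 0.09318881786552369
19.35 [-0.10611084 -0.47960255 -0.3148923 ] [ 0.06096041  0.01065834 -0.03526077]
```

>>> {"name": "send_rows", "arguments": {"deltas": [[[0,0,0,0,0,0.0235],[0,0,0,0,0,0.047],[0,0,0,0,0,0.0705],[0,0,0.01,0,0,0.093],[0,0,0.055,0,0,0.093],[0,0,0.077,0,0,0.093],[0,0,0.077,0,0,0.093]]]}}

```text
t: 20.05
eef_pos: [543.8, -227.3, 59.2]
orientation: [0.946, 0.323, -0.001, -0.002]
force: [-0.5, -0.7, -0.3]
opening: 85.1
grasp_force: 0.0
```

>>> {"name": "send_rows", "arguments": {"deltas": [[[0,0,0,0,0,0],[0,0,0,0,0,0],[0,0,0,0,0,0],[0,0,0,0,0,0],[0,0,0,0,0,0]]], "gripper": 0.4}}

```text
t: 20.55
eef_pos: [545.9, -228.8, 62.5]
orientation: [0.946, 0.323, 0.001, 0.001]
force: [-0.2, 0.8, 2.3]
opening: 48.4
grasp_force: 24.6
```

>>> {"name": "send_rows", "arguments": {"deltas": [[[0,0,-0.0006,0,0,-0.0238],[0,0,-0.0013,0,0,-0.0476],[0,0,-0.002,0,0,-0.0714],[0,0,-0.0026,0,0,-0.0952],[0,0,-0.0033,0,0,-0.119],[0,0,-0.0039,0,0,-0.1428],[0,0,-0.0046,0,0,-0.1666],[0,0,-0.0052,0,0,-0.1904],[0,0,-0.0059,0,0,-0.2142],[0,0,-0.0066,0,0,-0.238]]]}}

```text
t: 21.55
eef_pos: [545.4, -228.5, 65.0]
orientation: [0.472, 0.882, -0.0, 0.0]
force: [-1.5, 0.5, 3.5]
opening: 48.6
grasp_force: 24.9
```

>>> {"name": "send_rows", "arguments": {"deltas": [[[0,0,-0.0006,0,0,-0.0238],[0,0,-0.0013,0,0,-0.0476],[0,0,-0.002,0,0,-0.0714],[0,0,-0.0026,0,0,-0.0952],[0,0,-0.0033,0,0,-0.119],[0,0,-0.0039,0,0,-0.1428],[0,0,-0.0046,0,0,-0.1666],[0,0,-0.0052,0,0,-0.1904],[0,0,-0.0059,0,0,-0.2142],[0,0,-0.0066,0,0,-0.238]]]}}

```text
t: 22.55
eef_pos: [545.0, -228.7, 67.7]
orientation: [-0.254, 0.967, 0.0, -0.001]
force: [-2.8, -0.4, 4.8]
opening: 48.8
grasp_force: 25.0
```

>>> {"name": "send_rows", "arguments": {"deltas": [[[0,0,-0.0006,0,0,-0.022],[0,0,-0.0007,0,0,-0.025],[0,0,-0.0007,0,0,-0.025]]]}}

```text
t: 22.85
eef_pos: [546.0, -228.9, 68.0]
orientation: [-0.325, 0.946, -0.001, 0.001]
force: [-0.0, -0.7, 4.9]
opening: 48.4
grasp_force: 24.7
```

```bash
python3 -c "
from h import *
goto([545.3,-228.3,61],2.22-np.pi);s=sense();print(s['t'],s['force'],s['torque'])"
```

```text
at [ 546.  -228.9   68. ] yawy 2.233 tilt [ 0.0016 -0.0012] q1,q6 [-0.568 -2.801] | shift [0.0004 0.0022 0.0175] turn -0.4979944528681446
22.85 [-0.02265535 -0.69465148  4.89553741] [-0.11797369 -0.03278648  0.02973448]
```

>>> {"name": "send_rows", "arguments": {"deltas": [[[0,0,0,0,0,0],[0,0,0,0,0,0],[0,0,-0.08,0,0,0],[0,0,-0.08,0,0,0.0238],[0,0,-0.08,0,0,0.0476],[0,0,-0.08,0,0,0.0714],[0,0,-0.08,0,0,0.0952],[0,0,-0.08,0,0,0.119],[0,0,-0.08,0,0,0.1428],[0,0,-0.08,0,0,0.1666]]], "gripper": 1}}

```text
t: 23.85
eef_pos: [544.9, -228.0, 98.5]
orientation: [0.194, 0.981, 0.0, -0.001]
force: [-0.1, -0.2, -0.5]
opening: 85.3
grasp_force: 0.0
```

>>> {"name": "send_rows", "arguments": {"deltas": [[[0,0,0,0,0,0.0238],[0,0,0,0,0,0.0476],[0,0,0,0,0,0.0714],[0,0,0,0,0,0.0952],[0,0,0,0,0,0.119],[0,0,0,0,0,0.1428],[0,0,0,0,0,0.1666],[0,0,0,0,0,0.1904],[0,0,0,0,0,0.2142],[0,0,0,0,0,0.238]]]}}

```text
t: 24.85
eef_pos: [544.9, -228.0, 98.4]
orientation: [0.809, 0.588, -0.0, -0.001]
force: [-0.4, -0.7, 0.9]
opening: 85.5
grasp_force: 0.0
```

```bash
python3 -c "
from h import *
goto([545.3,-228.3,66.5],2.233-np.pi);s=sense();print(s['t'],s['force'],s['torque'])"
```

```text
at [ 544.9 -228.    98.4] yawy -0.315 tilt [-0.0012  0.001 ] q1,q6 [-0.568 -0.254] | shift [-0.0004  0.0013  0.0798] turn 0.09453072421694021
24.85 [-0.37367779 -0.65954923  0.94112318] [-0.00719746  0.02040374 -0.04384055]
```

>>> {"name": "send_rows", "arguments": {"deltas": [[[0,0,0,0,0,0.0235],[0,0,0,0,0,0.047],[0,0,0,0,0,0.0705],[0,0,0.01,0,0,0.0945],[0,0,0.055,0,0,0.0945],[0,0,0.088,0,0,0.0945],[0,0,0.088,0,0,0.0945]]]}}

```text
t: 25.55
eef_pos: [543.3, -227.1, 60.9]
orientation: [0.945, 0.328, -0.002, -0.002]
force: [0.2, -0.9, -0.9]
opening: 85.6
grasp_force: 0.0
```

>>> {"name": "send_rows", "arguments": {"deltas": [[[0,0,0,0,0,0],[0,0,0,0,0,0],[0,0,0,0,0,0],[0,0,0,0,0,0],[0,0,0,0,0,0]]], "gripper": 0.4}}

```text
t: 26.05
eef_pos: [546.0, -228.8, 65.0]
orientation: [0.944, 0.329, 0.001, 0.001]
force: [0.6, -0.6, 2.5]
opening: 49.1
grasp_force: 23.4
```

>>> {"name": "send_rows", "arguments": {"deltas": [[[0,0,-0.0006,0,0,-0.0238],[0,0,-0.0013,0,0,-0.0476],[0,0,-0.002,0,0,-0.0714],[0,0,-0.0026,0,0,-0.0952],[0,0,-0.0033,0,0,-0.119],[0,0,-0.0039,0,0,-0.1428],[0,0,-0.0046,0,0,-0.1666],[0,0,-0.0052,0,0,-0.1904],[0,0,-0.0059,0,0,-0.2142],[0,0,-0.0066,0,0,-0.238]]]}}

```text
t: 27.05
eef_pos: [545.2, -228.3, 67.5]
orientation: [0.467, 0.885, 0.0, -0.0]
force: [-2.2, 1.0, 4.2]
opening: 49.2
grasp_force: 23.9
```

>>> {"name": "send_rows", "arguments": {"deltas": [[[0,0,-0.0006,0,0,-0.0238],[0,0,-0.0013,0,0,-0.0476],[0,0,-0.002,0,0,-0.0714],[0,0,-0.0026,0,0,-0.0952],[0,0,-0.0033,0,0,-0.119],[0,0,-0.0039,0,0,-0.1428],[0,0,-0.0046,0,0,-0.1666],[0,0,-0.0052,0,0,-0.1904],[0,0,-0.0059,0,0,-0.2142],[0,0,-0.0066,0,0,-0.238]]]}}

```text
t: 28.05
eef_pos: [545.5, -228.9, 70.2]
orientation: [-0.259, 0.966, -0.0, -0.0]
force: [-1.1, -0.3, 3.1]
opening: 49.1
grasp_force: 23.7
```

>>> {"name": "send_rows", "arguments": {"deltas": [[[0,0,-0.0006,0,0,-0.022],[0,0,-0.0007,0,0,-0.026],[0,0,-0.0007,0,0,-0.026]]]}}

```text
t: 28.35
eef_pos: [545.8, -229.0, 70.5]
orientation: [-0.334, 0.943, -0.001, 0.0]
force: [0.0, -1.0, 4.1]
opening: 49.2
grasp_force: 23.6
```

>>> {"name": "send_rows", "arguments": {"deltas": [[[0,0,-0.005,0,0,0],[0,0,-0.01,0,0,0]]]}}

```text
t: 28.55
eef_pos: [544.6, -228.0, 72.5]
orientation: [-0.334, 0.943, 0.001, -0.001]
force: [-0.4, -0.9, -1.7]
opening: 49.1
grasp_force: 23.1
```

>>> {"name": "send_rows", "arguments": {"deltas": [[[0,0,-0.015,0,0,0],[0,0,-0.035,0,0,0],[0,0,-0.075,0,0,0],[0,0,-0.125,0,0,0],[0,0,-0.175,0,0,0],[0,0,-0.225,0,0,0],[0,0,-0.25,0,0,0],[0,0,-0.25,0,0,0],[0,0,-0.25,0,0,0]]], "newtons": 40}}

```text
t: 29.45
eef_pos: [545.1, -228.2, 173.4]
orientation: [-0.334, 0.942, 0.0, -0.0]
force: [-0.9, -0.1, -2.2]
opening: 48.6
grasp_force: 46.7
```

```bash
python3 -c "
from h import *
import cv2
goto([430,225,150],np.pi/2);s=sense();print(s['t'],s['force'],s['torque'],s['grasp_force'])
cv2.imwrite('pics/w2.png',read_camera('wrist')[:,:,::-1])"
```

```text
at [ 545.1 -228.2  173.4] yawy 2.253 tilt [-0.0003  0.0003] q1,q6 [-0.568 -2.821] | shift [-0.4909  1.0609  0.0588] turn 0.10855810760972819
29.45 [-0.8599438  -0.12220665 -2.23210779] [-0.02036832  0.04372835  0.02244581] 46.69869692414068
```

View pics/w2.png

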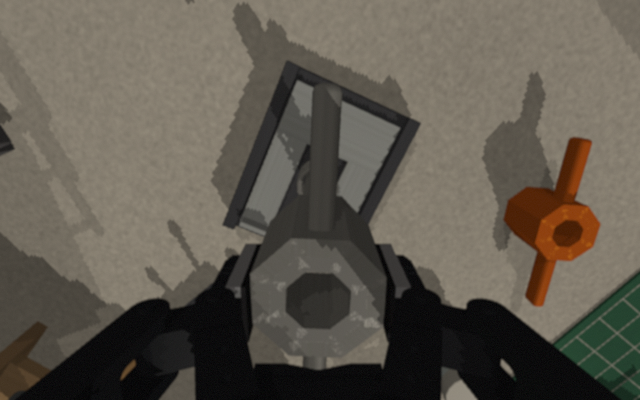

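>>> {"name": "send_rows", "arguments": {"deltas": [[[-0.025,0.05,0,0,0,0],[-0.075,0.15,0,0,0,0],[-0.125,0.26,0,0,0,0],[-0.175,0.37,0,0,0,0],[-0.225,0.48,0,0,0,0],[-0.275,0.59,0,0,0,0],[-0.325,0.7,0,0,0,0],[-0.375,0.81,0,0,0,0],[-0.425,0.92,0,0,0,0],[-0.45,0.98,0,0,0,0]]]}}

```text
t: 30.5
eef_pos: [435.7, 192.0, 172.2]
orientation: [-0.336, 0.942, 0.001, -0.001]
force: [0.8, -1.1, -0.6]
opening: 48.9
grasp_force: 46.6
```

```bash
python3 -c "
from h import *
import cv2
goto([430,222,40],2.25);s=sense();print(s['t'],s['force'],s['grasp_force'])"
```

```text
at [435.7 192.  172.2] yawy 2.255 tilt [-0.0028  0.0004] q1,q6 [ 0.201 -2.055] | shift [-0.037   0.0664  0.3306] turn 0.0008685485462399396
30.5 [ 0.81076733 -1.13387089 -0.563929  ] 46.64957212720765
```

>>> {"name": "send_rows", "arguments": {"deltas": [[[-0.02,0.035,0.05,0,0,0],[-0.037,0.06,0.13,0,0,0],[-0.037,0.06,0.21,0,0,0],[-0.037,0.06,0.27,0,0,0],[-0.037,0.06,0.31,0,0,0],[-0.037,0.06,0.33,0,0,0],[-0.037,0.06,0.33,0,0,0]]]}}

```text
t: 31.2
eef_pos: [432.8, 216.9, 39.7]
orientation: [-0.334, 0.942, 0.0, -0.002]
force: [0.3, -0.6, -1.3]
opening: 48.6
grasp_force: 46.6
```

>>> {"name": "send_rows", "arguments": {"deltas": [[[0,0,0.006,0,0,0],[0,0,0.012,0,0,0],[0,0,0.018,0,0,0],[0,0,0.024,0,0,0],[0,0,0.028,0,0,0],[0,0,0.03,0,0,0]]]}}

```text
t: 31.8
eef_pos: [434.3, 217.3, 29.5]
orientation: [-0.335, 0.942, -0.0, -0.0]
force: [-0.8, -0.0, -1.7]
opening: 48.3
grasp_force: 46.7
```

```bash
python3 -c "
from h import *
import cv2
goto([430,222,22],2.25);s=sense();print(s['t'],s['force'],s['grasp_force'])
im=read_camera('side')[100:250,150:390,::-1];cv2.imwrite('pics/s2.png',cv2.resize(im,(800,500),interpolation=cv2.INTER_CUBIC))"
```

```text
at [434.3 217.3  29.5] yawy 2.253 tilt [-0. -0.] q1,q6 [ 0.255 -1.998] | shift [0.0009 0.0159 0.0187] turn 0.0004691989139268408
31.8 [-0.79779304 -0.03418732 -1.68912717] 46.66189979558112
```

View pics/s2.png

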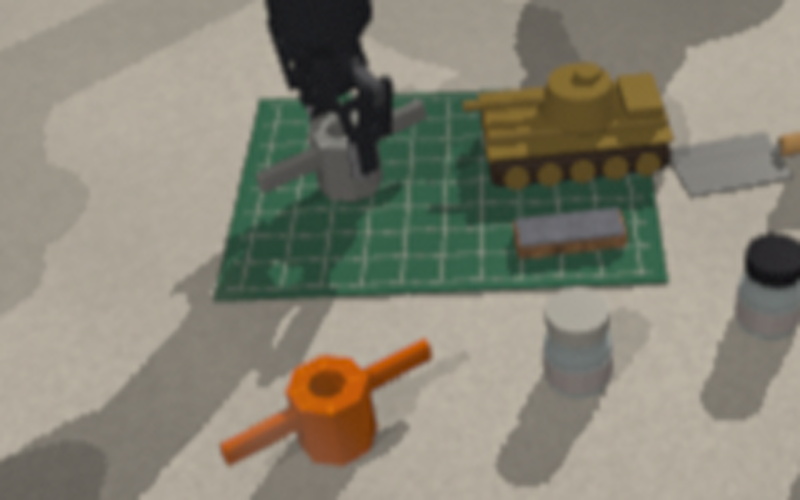

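The nut hangs upright just above the clear part of the mat at crop ≈(348,195), clear of the tank gun. I'll lower it slowly.

>>> {"name": "send_rows", "arguments": {"deltas": [[[0,0,0.0025,0,0,0],[0,0,0.005,0,0,0],[0,0,0.0075,0,0,0],[0,0,0.01,0,0,0],[0,0,0.0125,0,0,0],[0,0,0.0125,0,0,0]]]}}

```text
t: 32.45
eef_pos: [434.2, 217.3, 24.4]
orientation: [-0.334, 0.942, 0.0, -0.0]
force: [0.6, 0.1, -1.5]
opening: 48.7
grasp_force: 46.7
```

>>> {"name": "send_rows", "arguments": {"deltas": [[[0,0,0.0025,0,0,0],[0,0,0.005,0,0,0],[0,0,0.0075,0,0,0],[0,0,0.0075,0,0,0]]]}}

```text
t: 32.85
eef_pos: [434.6, 217.5, 22.7]
orientation: [-0.335, 0.942, 0.0, -0.0]
force: [-3.2, -1.1, 7.0]
opening: 48.7
grasp_force: 47.6
```

>>> {"name": "send_rows", "arguments": {"deltas": [[[0,0,-0.001,0,0,0],[0,0,-0.001,0,0,0],[0,0,-0.001,0,0,0],[0,0,-0.03,0,0,0],[0,0,-0.12,0,0,0],[0,0,-0.24,0,0,0],[0,0,-0.36,0,0,0],[0,0,-0.4,0,0,0]]], "gripper": 1}}

```text
t: 33.65
eef_pos: [437.3, 218.1, 188.6]
orientation: [-0.335, 0.942, -0.0, 0.006]
force: [-0.2, -0.5, 1.0]
opening: 85.3
grasp_force: 0.0
```

```bash
python3 -c "
from h import *
import cv2
b=[545,-228];ps=loc([b[0],b[1],.268],[(90,0,0)])[0]
goto([ps[0],ps[1],180],.268-np.pi/2);s=sense();print(s['t'],s['force'],s['grasp_force'])
im=read_camera('side')[100:350,150:390,::-1];cv2.imwrite('pics/s3.png',cv2.resize(im,(576,600),interpolation=cv2.INTER_CUBIC))"
```

```text
at [437.3 218.1 188.6] yawy 2.253 tilt [0.0108 0.0028] q1,q6 [ 0.255 -1.998] | shift [ 0.2885 -1.1259  0.0238] turn -0.4340711136031898
33.65 [-0.18440895 -0.49456108  0.95876901] 0.0
```

View pics/s3.png

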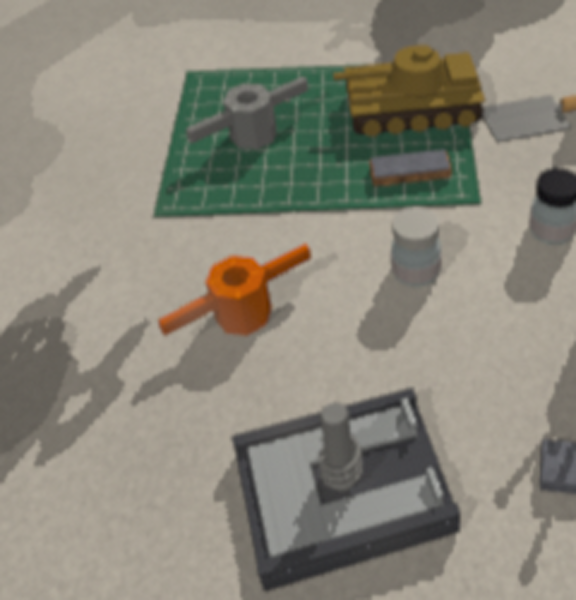

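The nut stands upright on the mat, let go. The blade lies between the rails with its ears at the back, at crop (408,412) and (433,485). Next I'll go behind the jig and push both ears with a tilted gripper, so that its body clears the stud.

```bash
python3 -c "
from h import *
ps=loc([545,-228,.268],[(105,0,0)])[0];print(ps)
goto([ps[0],ps[1],170],.268+np.pi/2);print(sense()['qpos'])"
```

```text
[ 646.25175529 -200.19564691    0.        ]
at [437.8 218.3 189.4] yawy 2.253 tilt [0.0123 0.0032] q1,q6 [ 0.255 -1.998] | shift [ 0.2558 -1.1404  0.0516] turn 0.06593701890162226
[ 2.54850291e-01 -9.84660483e-02  2.07025811e+00  1.32886582e-05
  1.15710810e+00 -1.99827615e+00]
```

>>> {"name": "send_rows", "arguments": {"deltas": [[[0.013,-0.055,0,0,0,0.01],[0.038,-0.165,0,0,0,0.02],[0.063,-0.28,0,0,0,0.03],[0.088,-0.39,0,0,0,0.04],[0.113,-0.5,0,0,0,0.05],[0.138,-0.61,0,0,0,0.06],[0.163,-0.72,0,0,0,0.066],[0.188,-0.83,0,0,0,0.066],[0.212,-0.94,0,0,0,0.066],[0.23,-1.0,0,0,0,0.066]]], "gripper": 0.51}}

```text
t: 34.7
eef_pos: [615.6, -154.3, 180.6]
orientation: [-0.132, 0.991, -0.0, -0.0]
force: [-0.3, -0.1, 0.4]
opening: 43.2
grasp_force: 0.0
```

```bash
python3 -c "
from h import *
ps=loc([545,-228,.268],[(105,0,0)])[0]
goto([ps[0],ps[1],100],.268+np.pi/2)"
```

```text
at [ 615.6 -154.3  180.6] yawy 1.836 tilt [-0.0007 -0.0002] q1,q6 [-0.405 -2.241] | shift [-0.044  -0.1308  0.2015] turn -0.00044808193377570506
```

Finger opening is 43 mm, as wanted. I'll move in place with a tilt of 22° and then touch the bench softly.

>>> {"name": "send_rows", "arguments": {"deltas": [[[-0.02,-0.06,0.05,0,0,0],[-0.044,-0.131,0.09,0,0.02,0],[-0.044,-0.131,0.15,0,0.04,0],[-0.044,-0.131,0.2,0,0.061,0],[-0.044,-0.131,0.26,0,0.061,0],[-0.044,-0.131,0.32,0,0.061,0],[-0.044,-0.131,0.36,0,0.061,0],[-0.044,-0.131,0.39,0,0.061,0],[-0.044,-0.131,0.4,0,0.061,0],[-0.044,-0.131,0.4,0,0.061,0]]]}}

```text
t: 35.7
eef_pos: [645.8, -197.2, 21.6]
orientation: [-0.131, 0.973, -0.025, -0.189]
force: [0.3, -0.4, -1.0]
opening: 43.3
grasp_force: 0.0
```

```bash
cat >> h.py <<'E'
def jigpos():
    s=sense();d=s["eef_pos"]-[545,-228,0];c,q=np.cos(.268),np.sin(.268)
    r=R.from_quat(s["orientation"]);z=r.as_matrix()[:,2];f=s["force"]
    print("t",round(s["t"],2),"jig",[round(v,1) for v in (c*d[0]+q*d[1],-q*d[0]+c*d[1],d[2])],"toolz",[round(v,3) for v in(c*z[0]+q*z[1],-q*z[0]+c*z[1],z[2])],"F",f.round(1),"open",round(s["opening"],1))
    J=np.array([[c,-q,0],[q,c,0],[0,0,1]])
    print("1mm of jig x,y,z in tool units:",(r.inv().as_matrix()@J/400).T.round(5).tolist())
E
python3 -c "
from h import *
jigpos()"
```

```text
t 35.7 jig [np.float64(105.3), np.float64(3.0), np.float64(21.6)] toolz [np.float64(-0.374), np.float64(0.0), np.float64(-0.927)] F [ 0.3 -0.4 -1. ] open 43.3
1mm of jig x,y,z in tool units: [[-0.00232, 0.0, -0.00094], [0.0, 0.0025, 0.0], [0.00094, 0.0, -0.00232]]
```

>>> {"name": "send_rows", "arguments": {"deltas": [[[-0.0028,-0.0075,0.007,0,0,0],[-0.0056,-0.0075,0.0139,0,0,0],[-0.0085,-0.0075,0.0209,0,0,0],[-0.0113,-0.0075,0.0278,0,0,0],[-0.0132,-0.0075,0.0325,0,0,0],[-0.0141,-0.0075,0.0348,0,0,0],[-0.0141,-0.0075,0.0348,0,0,0]]]}}

```text
t: 36.4
eef_pos: [646.5, -199.9, 6.3]
orientation: [-0.131, 0.973, -0.025, -0.189]
force: [0.3, -1.1, 0.1]
opening: 43.3
grasp_force: 0.0
```

>>> {"name": "send_rows", "arguments": {"deltas": [[[-0.0009,0,0.0023,0,0,0],[-0.0019,0,0.0046,0,0,0],[-0.0028,0,0.007,0,0,0],[-0.0028,0,0.007,0,0,0]]]}}

```text
t: 36.8
eef_pos: [646.6, -199.9, 3.3]
orientation: [-0.131, 0.973, -0.025, -0.189]
force: [-0.1, 1.3, 0.2]
opening: 43.7
grasp_force: 0.0
```

```bash
python3 -c "
from h import *
jigpos()"
```

```text
t 36.8 jig [np.float64(105.4), np.float64(0.2), np.float64(3.3)] toolz [np.float64(-0.374), np.float64(0.0), np.float64(-0.927)] F [-0.1  1.3  0.2] open 43.7
1mm of jig x,y,z in tool units: [[-0.00232, 0.0, -0.00094], [0.0, 0.0025, 0.0], [0.00094, 0.0, -0.00232]]
```

>>> {"name": "send_rows", "arguments": {"deltas": [[[-0.0009,0,0.0023,0,0,0],[-0.0019,0,0.0046,0,0,0],[-0.0019,0,0.0046,0,0,0]]]}}

```text
t: 37.1
eef_pos: [646.6, -199.9, 1.4]
orientation: [-0.131, 0.973, -0.025, -0.189]
force: [0.2, 0.4, 1.4]
opening: 43.7
grasp_force: 0.0
```

>>> {"name": "send_rows", "arguments": {"deltas": [[[-0.0009,0,0.0023,0,0,0],[-0.0019,0,0.0046,0,0,0],[-0.0019,0,0.0046,0,0,0]]]}}

```text
t: 37.4
eef_pos: [646.8, -200.0, 1.0]
orientation: [-0.131, 0.973, -0.025, -0.189]
force: [-1.7, 1.5, 6.6]
opening: 43.9
grasp_force: 2.7
```

>>> {"name": "send_rows", "arguments": {"deltas": [[[0.009,0,-0.023,0,0,0],[0.0235,0,-0.058,0,0,0],[0.0235,0,-0.058,0,0,0],[0.0467,0,-0.0486,0,0,0],[0.0699,0,-0.0392,0,0,0],[0.0699,0,-0.0392,0,0,0]]]}}

```text
t: 38.0
eef_pos: [625.2, -205.4, 23.6]
orientation: [-0.13, 0.973, -0.025, -0.19]
force: [-0.2, 0.1, 0.8]
opening: 43.4
grasp_force: 0.0
```

```bash
python3 -c "
from h import *
import cv2
jigpos()
c=camera_info('wrist');np.savez('w3.npz',K=c['K'],view=c['view'])
cv2.imwrite('pics/w3.png',read_camera('wrist')[:,:,::-1])"
```

```text
t 38.0 jig [np.float64(83.3), np.float64(0.5), np.float64(23.6)] toolz [np.float64(-0.376), np.float64(0.002), np.float64(-0.927)] F [-0.2  0.1  0.8] open 43.4
1mm of jig x,y,z in tool units: [[-0.00232, 0.0, -0.00094], [0.0, 0.0025, 1e-05], [0.00094, 0.0, -0.00232]]
```

View pics/w3.png

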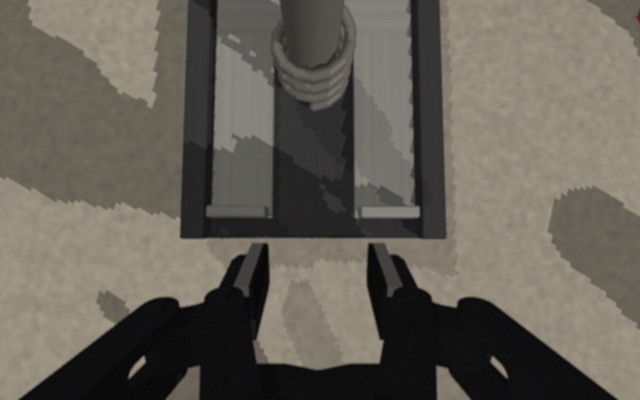

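Both fingertips (rows ≈245, columns 255 and 380) are lined up behind the ears (207–270 and 357–420, row 212). Now I'll push.

>>> {"name": "send_rows", "arguments": {"deltas": [[[0.009,0,0.004,0,0,0],[0.02,0,0.008,0,0,0],[0.033,0,0.0134,0,0,0],[0.046,0,0.0188,0,0,0],[0.059,0,0.024,0,0,0],[0.072,0,0.029,0,0,0],[0.085,0,0.0345,0,0,0],[0.095,0,0.0385,0,0,0],[0.1,0,0.0405,0,0,0],[0.1,0,0.0405,0,0,0]]]}}

```text
t: 39.05
eef_pos: [585.2, -216.8, 24.5]
orientation: [-0.131, 0.973, -0.025, -0.189]
force: [-0.6, -0.5, -0.1]
opening: 44.0
grasp_force: 0.0
```

```bash
python3 -c "
from h import *
import cv2
jigpos()
a=read_camera('wrist')[:,:,::-1];b=read_camera('side')[240:360,220:360,::-1]
a=cv2.resize(a,(400,250));b=cv2.resize(b,(400,343),interpolation=cv2.INTER_CUBIC)
cv2.imwrite('pics/c4.png',np.vstack([a,b]))"
```

```text
t 39.05 jig [np.float64(41.8), np.float64(0.1), np.float64(24.5)] toolz [np.float64(-0.375), np.float64(0.0), np.float64(-0.927)] F [-0.6 -0.5 -0.1] open 44.0
1mm of jig x,y,z in tool units: [[-0.00232, 0.0, -0.00094], [0.0, 0.0025, 0.0], [0.00094, 0.0, -0.00232]]
```

View pics/c4.png

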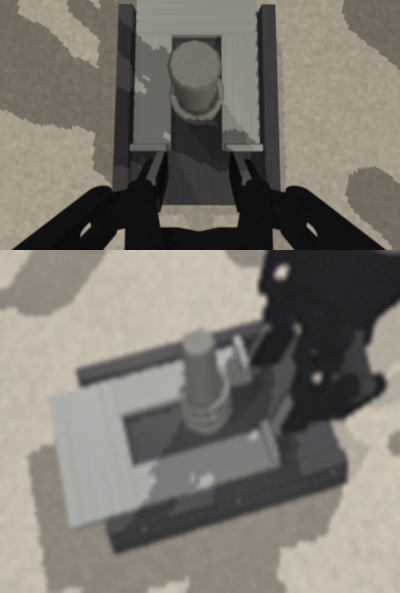

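Run:
```python
from h import *
def ray(n,uv,z): return least_squares(lambda x:proj(n,[[x[0],x[1],z]])[0]-uv,[500,-228]).x
c,q=np.cos(.268),np.sin(.268)
S=lambda u,v:np.array([220+u/2.857,240+(v-250)/2.857])
for nm,uv,z in (("bladeL",S(50,398),25),("bladeR",S(70,527),25),("earL top",S(237,338),37),("earR top",S(263,424),37),("railL",S(78,370),29),("jig bottom R",S(114,552),0),("stud",S(198,340),110)):
    d=ray("side",uv,z)-[545,-228];print(nm,round(c*d[0]+q*d[1],1),round(-q*d[0]+c*d[1],1))
```

```text
bladeL -94.9 41.3
bladeR -96.3 -48.3
earL top 31.4 40.0
earR top 29.9 -25.8
railL -73.9 53.8
jig bottom R -75.4 -59.7
stud -0.2 -2.0
```

>>> {"name": "send_rows", "arguments": {"deltas": [[[0.006,0,0.0024,0,0,0],[0.013,0,0.0053,0,0,0],[0.02,0,0.0081,0,0,0],[0.027,0,0.011,0,0,0],[0.032,0,0.013,0,0,0],[0.0355,0,0.0144,0,0,0],[0.0355,0,0.0144,0,0,0]]]}}

```text
t: 39.85
eef_pos: [570.7, -220.8, 24.5]
orientation: [-0.131, 0.973, -0.025, -0.189]
force: [0.5, -0.2, 0.9]
opening: 43.7
grasp_force: 0.3
```

```bash
python3 -c "
from h import *
jigpos()"
```

```text
t 39.85 jig [np.float64(26.7), np.float64(0.1), np.float64(24.5)] toolz [np.float64(-0.374), np.float64(0.0), np.float64(-0.927)] F [ 0.5 -0.2  0.9] open 43.7
1mm of jig x,y,z in tool units: [[-0.00232, 0.0, -0.00094], [0.0, 0.0025, 0.0], [0.00094, 0.0, -0.00232]]
```

>>> {"name": "send_rows", "arguments": {"deltas": [[[-0.023,0,-0.0094,0,0,0],[-0.081,0,-0.033,0,0,0],[-0.162,0,-0.066,0,0,0],[-0.162,0,-0.066,0,0,0],[-0.134,0,-0.135,0,0,0],[-0.106,0,-0.205,0,0,0],[-0.106,0,-0.205,0,0,0]]]}}

```text
t: 40.55
eef_pos: [641.1, -203.4, 89.8]
orientation: [-0.131, 0.974, -0.028, -0.186]
force: [-0.4, -0.4, 1.4]
opening: 43.6
grasp_force: 0.0
```

```bash
python3 -c "
from h import *
import cv2
jigpos()
b=read_camera('side')[100:360,200:360,::-1]
cv2.imwrite('pics/c5.png',cv2.resize(b,None,fx=2.3,fy=2.3,interpolation=cv2.INTER_CUBIC))"
```

```text
t 40.55 jig [np.float64(99.2), np.float64(-1.7), np.float64(89.8)] toolz [np.float64(-0.368), np.float64(-0.005), np.float64(-0.93)] F [-0.4 -0.4  1.4] open 43.6
1mm of jig x,y,z in tool units: [[-0.00232, 0.0, -0.00092], [1e-05, 0.0025, -1e-05], [0.00092, -1e-05, -0.00232]]
```

View pics/c5.png

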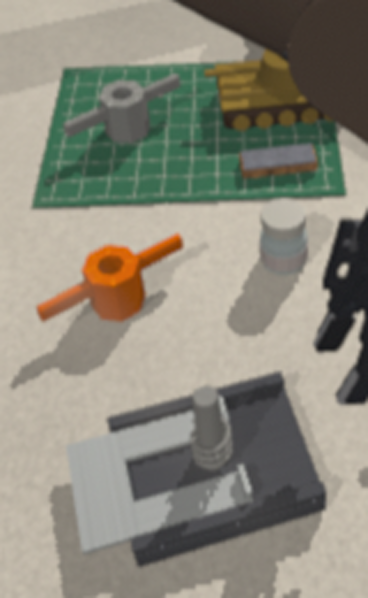

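The blade front corners are at crop (67,447) and (86,550), it lies flat, and the nut is standing on the mat. I'll check the overhang and hand in if it is in range.

Run:
```python
from h import *
def ray(n,uv,z): return least_squares(lambda x:proj(n,[[x[0],x[1],z]])[0]-uv,[500,-228]).x
c,q=np.cos(.268),np.sin(.268);X=[]
for u,v in((67,447),(86,550)):
    d=ray("side",np.array([200+u/2.3,100+v/2.3]),25)-[545,-228];X.append(c*d[0]+q*d[1])
print(X)
if all(-122<x<-107 for x in X): print(sign_off())
```

```text
[np.float64(-110.36657707132997), np.float64(-108.26118081001495)]
the job is handed in; nothing more can be done
None
```

The job is handed in at about 40.6 s of the 72 s. The wing nut stands let go on the cutting mat, and the blade lies flat with about 35 mm sticking out over the jig's front edge (asked for about 4 cm, judged at 30 to 55 mm); `sign_off()` returned no verdict.

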